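Release a loaded ratchet clamp and take out the jar

TASK

Take the squat screw-cap jar out of the ratchet clamp and stand it upright in the steel tray. The clamp is tight, so its pawl is hooked on the ratchet wheel under load: with closed fingertips in the thumb well, first ease the sliding jaw a little towards the jar to take the load off, then press the thumb bar gently down to lift the pawl, keep it down while you draw the jaw right back to its stop, and let the pawl drop in again before you take the jar. Never force the bar, do not squeeze the jar much harder than it is already held, and do not disturb the vial, the marker or the little box.

Things in the scene. Friction and masses are not known exactly. Their poses are not given: they have to be found in the camera images.
- clamp: Bench jar clamp of aluminium and steel, fixed, 265 mm long (its y), 86 wide, 92 high. Origin: on the table, under the ratchet wheel's axle when joint jaw reads 0. x points away from the robot, y along the jaw's travel towards the jar and the fixed V jaw, z up. The jar stands at x 0, y 66 on a plate whose top is at z 12, between V jaw and pressure pad (both up to z 34); its +x and -x sides are free.
- jaw (a joint): Sliding jaw, m: 0 to 0.001 when clamped at the start, grows as it backs off along the clamp's -y, fixed stop at 0.046. It carries pressure pad, ratchet wheel, pawl, thumb bar and thumb well. With the pawl down it cannot go back, only click forward, a tooth each 7.9 mm. Slide friction 2.5 N. The pad's spring (6 N per mm) loads the pawl with 12 N; a push of 17 to 21 N towards the jar takes that off.
- ratchet_wheel: Steel ratchet wheel, 52 mm across, 16 teeth, 8 mm thick, on the robot's side of the sliding jaw, its pinion rolling on a fixed rack. Origin: on its axle (along the clamp's x), 32 mm above the table; the wheel's disc lies at x -34 to -26. The pawl's nose sits in the topmost gap.
- pawl (a joint): Tilt of the pawl and its thumb bar, rad: 0 seated in the wheel, grows as the bar goes down and the nose up; at 0.14 (bar 5 mm down) the nose clears the teeth, at 0.30 (10 mm down) the lever is on its hard stop. Unloaded, its spring takes 4 N at the bar at first and 6.5 N near the stop. With the clamp's load on it the nose is hooked and would need more than 20 N.
- thumb_bar: Knurled steel bar, 10 mm thick, 30 mm long along the clamp's x, on the pawl lever's rear end, 34 mm behind the pivot; pressed straight down it lifts the pawl. Origin: middle of its axis, 64 mm above the table at the start, at x -30, y -74 from the clamp's origin when jaw is 0. The light lever bends if its bar is loaded with more than 12 N.
- thumb_well (a point): Middle of the thumb well, a slot over the thumb bar between two upright walls of the sliding jaw: inner faces 16 mm before and behind this point along the clamp's y (32 apart), walls 42 mm long in x. This point is 64 mm above the table (height of the bar's axis); the walls reach from 7 to 28 mm above it. Push the wall nearer the jar to move the jaw forward, the other to draw it back.
- pressure_pad: Rubber-faced sprung pad, 34 x 8 x 20 mm, on the front of the sliding jaw, pressing the jar against the V jaw with about 12 N at the start. Origin: where the clamp's origin is when jaw is 0; it moves with the jaw. The thin-walled jar must not be squeezed with more than 22 N.
- jar: Squat plastic jar with a ribbed screw cap, upright; 44 mm in diameter, 48 mm high, the cap is the top 12 mm (43 in diameter), 0.08 to 0.18 kg. Origin: centre of its underside, z up.
- tray: Shallow open tray of plain steel, 110 mm (its x) by 130 mm (its y), 16 mm high, walls and floor 3 mm, fixed on the table. Origin: centre of its underside. The vial stands in its +x, +y corner; the rest is free.
- vial: Small glass vial with a white cap, 24 mm in diameter, 32 mm high, standing in the tray. Origin: centre of its underside. Bystander.
- marker: Marker pen lying on the table, 120 mm long, 13 mm thick. Origin: centre of its underside. Bystander.
- coverslips: Small square plastic box, 34 x 34 x 16 mm, on the table behind the clamp. Origin: centre of its underside. Bystander.
Not all that is in view belongs to the job. Of the things like the jar, leave any that is green or white; of the rest the smaller one is meant.

How it is judged:
On the way, in this order (a step that is already met when the one before it is completed fails the run):
1. the sliding jaw is drawn back to its stop (joint jaw over 41 mm) with the jar still standing upright in its place (within 10 mm) (value of joint jaw above 0.041 m and distance of jar from where it was at the start of the episode below 0.01 m and angle between jar's own z axis and vertical below 0.1 rad), for 0.2 s.
2. the thumb bar is let go and the pawl has dropped back into the wheel (pawl under 0.1) with the jaw still back and the jar still in its place (value of joint jaw above 0.041 m and value of joint pawl below 0.1 rad and distance of jar from where it was at the start of the episode below 0.01 m and contact force between the fingers and thumb_bar below 0.1 N), for 0.1 s.
At the end, for the whole second after the job is handed in: The jar stands at rest, upright within 0.1 rad, flat on the tray's floor inside its walls (origin within 32 mm in x and 42 mm in y of the tray's centre, under 7 mm above its underside); the sliding jaw is still back (over 41 mm of 46) with the pawl seated (under 0.1 rad); the vial stands (value of joint jaw above 0.041 m and value of joint pawl below 0.1 rad and angle between jar's own z axis and vertical below 0.1 rad and z of jar in the frame of tray between 0 and 0.007 m and x of jar in the frame of tray between -0.032 and 0.032 m and y of jar in the frame of tray between -0.042 and 0.042 m and linear speed of jar below 0.02 m/s and angle between vial's own z axis and vertical below 0.2 rad); the robot touches nothing.
It fails at once if the thumb bar is pressed or pulled with more than 12 N (contact force between the fingers and thumb_bar above 12 N).
It fails at once if the pressure pad squeezes the jar with more than 22 N (contact force between pressure_pad and jar above 22 N).
It fails at once if the jar is tipped by more than 0.5 rad (angle between jar's own z axis and vertical above 0.5 rad).
It fails at once if the vial, the marker or the little box is moved by more than 20 mm (distance of any of vial, marker, coverslips from where it was at the start of the episode above 0.02 m).
It also fails if it takes over 64 s, if anything falls off the work surface, if the arm or the gripper's body presses on something with over 40 N, if the wrist force passes 120 N, or if a joint passes its speed limit or range.

ROBOT

A 6-joint arm with a two-finger parallel gripper is mounted at the origin on a cart in front of the work surface, level with it; the furniture and walls round the work are solid. World frame = base frame: x ahead of the robot, y to its left, z up, the work surface at z = 0. Lengths are in m, angles in rad, forces in N, time in s.
With the tool pointing down it reaches from about 0.35 to 0.775 m from the base axis. Payload 5.5 kg.
Tool frame: the origin (TCP) lies at the very end of the fingers, on their centre line; the grasp point (between the pads) lies env.hold_point_z behind it (env.hold_point_z is the distance from the TCP to the grasp point, in m); z points along the fingers, y is the line along which they close (so a half turn about z gives the same grasp; the last joint's range is limited). The gripper opens to 85 mm and grips with 20 to 120 N. Pads are 22 mm wide; open, the fingers measure 114 mm over their backs; the gripper's body (76 mm by 85 mm) begins 54 mm behind the grasp point. The pads swing forward as they close: fully open they stand 13 mm farther back than shut.
Start: joints at [-1.332, 0.313, 0.046, 1.304, 0, 1.431], TCP at [0.213, -0.534, 0.231] pointing down, gripper open.
Joint ranges: [-2.76, 2.76], [-0.86, 1.69], [-1.03, 1.26], [-2.2, 2.34], [-1.47, 1.5], [-3.14, 3.14]. Speed limits (rad/s): [2.57, 2.57, 3.14, 3.14, 3.14, 3.14].

INTERFACE

Orientations are given as a unit quaternion [w, x, y, z].
In Python, from workcell import env gives the robot as it stands.
- The arm moves only by the tool carry_out, never from a script. Its argument "steps" is a list of rows, each a list of 3 entries, a list of its own where there are three numbers: the turn, a rotation vector about the tool's x, y, z in degrees, then the shift along the tool's x, y, z in cm, then the closure in counts, from 0 (fully open) to 255 (shut). A call has exactly 8 rows; each row is the pose to reach, as a shift and turn from the pose commanded when the call began, along the tool's axes at that moment; what a row does not reach only later rows make up. A row lasts 1/8 s, in which the tool goes at most 62.5 mm and 10.7 degrees, less where a joint would pass 70% of its speed; a pose out of reach is approached as far as the arm can. A call with a gripper value outside its range is refused whole. The fingers move at their own pace and stop on an object; "force" is the grip in N (left out, the last holds). Time passes only in rows, so rows that repeat a pose let the fingers close, or fill a call up. It gives the time, the measured TCP pose, the force, the opening and the grip force at its end, in the units of the state.
- env.get_state(): the state, without advancing time (a new reading comes with each control period).
- env.read_camera(name): name is "scene" or "top" or "wrist"; returns (picture, depth): 400x640x3 uint8, red, green, blue; 400x640 float32, m along the optical axis (not along the pixel's ray), 0 where there is no reading.
- env.get_calibration(name): a dict with "fx", "fy", "cx", "cy" (pixels), "origin" and "orientation" of the camera in the world. Camera axes: x right, y up, looking along -z (the intrinsics and any distortion apply to the point x, -y, -z); pixel columns grow to the right and rows downward; lengths in m; the calibration is good to about 2 mm. A picture is of the moment at which its call begins: read the wrist's pose just before it. get_calibration takes no time and is no camera call; for the wrist camera it gives the pose at the moment of the call.
- env.hand_in(): hands the job in; it is judged then, once.
The state is a dict: "clock": time; "joint_pos": joint angles; "qvel": joint speeds; "tau": joint torques, N m; "tcp_pos": TCP position; "orientation": TCP orientation; "wrist_force": force on the tool from outside, world axes, zero at the start; "ft_torque": the same for the moment, N m; "finger_gap": finger opening in m; "grip_force": force on a finger pad.
Only numpy, scipy, OpenCV 4.12 (cv2) and the standard library are available. Lean on these libraries where they do the work, as an engineer would, in place of code of your own. Each camera call takes 0.05 s, during which the arm holds its last target. There are 200 camera calls.

## Working session

There is one attempt and no reset: what is moved stays moved. The work goes in short steps, Python scripts to look and compute and a tool call to move; the robot and the scene stay as the last step left them, time stands still between calls to the robot, and variables do not carry over. Pictures are saved under pics/ and viewed, at most 14 in all, crops included, and the job is handed in when it is done.

Besides the shell and the picture viewer there is one more tool, called after "Emit:" as name([rows], argument=value, ...), one row to a line, values as JSON. carry_out: Moves the arm, as the interface text tells. Its arguments: {"type":"object","properties":{"steps":{"type":"array","items":{"type":"array"}},"force":{"type":"number"}},"required":["steps"]}

```bash
ls; mkdir -p pics; cat > h.py <<'E'
import numpy as np, cv2
from scipy.spatial.transform import Rotation as R
from workcell import env
def rot(q): return R.from_quat([q[1],q[2],q[3],q[0]]).as_matrix()
def pts(cal,depth):
    h,w=depth.shape; u,v=np.meshgrid(np.arange(w),np.arange(h))
    x=(u-cal['cx'])/cal['fx']*depth; y=-(v-cal['cy'])/cal['fy']*depth
    return np.stack([x,y,-depth],-1)@rot(cal['orientation']).T+np.array(cal['origin'])
def ray(cal,u,v,z):
    d=rot(cal['orientation'])@np.array([(u-cal['cx'])/cal['fx'],-(v-cal['cy'])/cal['fy'],-1.])
    o=np.array(cal['origin']); return o+d*(z-o[2])/d[2]
def grab(n):
    cal=env.get_calibration(n); im,d=env.read_camera(n); return cal,im,d
E
python3 - <<'E'
from h import *
for n in ['scene','top']:
    c,im,d=grab(n); cv2.imwrite(f'pics/{n}0.png',im[...,::-1]); np.savez(f'{n}0.npz',im=im,d=d); print(n,c)
print(env.get_state(),env.hold_point_z); print(env.get_calibration('wrist'))
E
```

```text
pics
scene {'fx': 458.4861198384238, 'fy': 458.4861198384238, 'cx': 314.98291106652664, 'cy': 201.22575630983027, 'origin': array([-0.10471875,  0.55595631,  0.65176243]), 'orientation': array([-0.39532166, -0.20048281,  0.42407524,  0.78973896])}
top {'fx': 437.3958915172304, 'fy': 437.3958915172304, 'cx': 317.89846649335414, 'cy': 203.14356021526635, 'origin': array([0.3719279 , 0.02334498, 0.88460338]), 'orientation': array([ 0.71018902,  0.0852979 , -0.08244841, -0.69394387])}
{'clock': 0.1, 'joint_pos': array([-1.33159710e+00,  3.13912937e-01,  4.51241050e-02,  1.30359343e+00,
        1.49195870e-05,  1.43119131e+00]), 'qvel': array([-7.92785487e-04, -4.59385095e-04,  3.07150501e-03, -1.22261978e-03,
        7.14381254e-06, -5.51823106e-04]), 'tau': array([ 1.52214510e-03, -4.81727028e+01,  2.99242884e+01,  1.27405138e-02,
       -2.06587133e-04, -1.18792852e-05]), 'tcp_pos': array([ 0.21252885, -0.53381196,  0.23051796]), 'orientation': array([-7.92356298e-04,  9.82116667e-01,  1.88271675e-01, -3.20206471e-05]), 'wrist_force': array([ 0.14053568,  0.31906277, -0.27953615]), 'ft_torque': array([0.02279073, 0.00233699, 0.05770412]), 'grip_force': 0.0, 'finger_gap': 0.08564842246509945} 0.0187
{'fx': 345.3617069647171, 'fy': 345.3617069647171, 'cx': 316.11006708524656, 'cy': 203.8562522966286, 'origin': array([ 0.28953673, -0.50336155,  0.37390595]), 'orientation': array([ 0.81684644, -0.13382715,  0.09129027, -0.55364093])}
```

View pics/scene0.png

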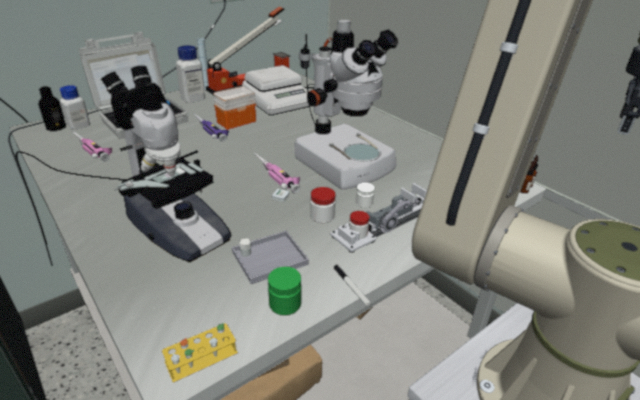

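View pics/top0.png

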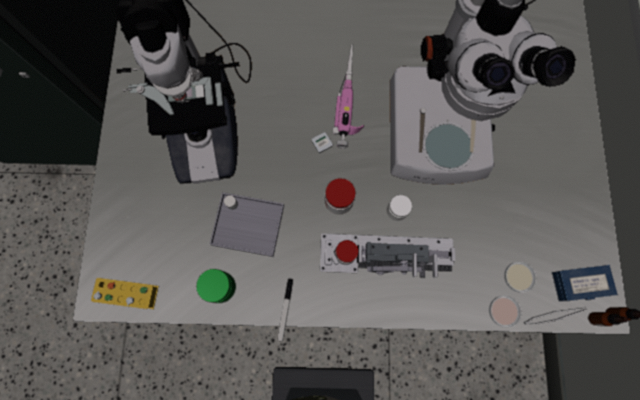

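The scene picture shows the clamp with the red-capped jar at (360,222), the tray at (270,257), the vial at (245,244) and the marker at (352,285). In the top picture the jar's cap is at (347,250), the clamp spans columns 320–455, the tray is at (248,225), the vial at (230,202) and the marker at (286,310). The larger red jar at (340,193) and the white and green ones are decoys.

```bash
python3 - <<'E'
from h import *
D=np.load('top0.npz'); im,d=D['im'],D['d']; c=env.get_calibration('top'); P=pts(c,d)
D2=np.load('scene0.npz'); im2,d2=D2['im'],D2['d']; c2=env.get_calibration('scene'); P2=pts(c2,d2)
def red(im): h=cv2.cvtColor(im,cv2.COLOR_RGB2HSV); return (((h[...,0]<8)|(h[...,0]>172))&(h[...,1]>140)&(h[...,2]>60)).astype(np.uint8)
for n,i,p in (('top',im,P),('scene',im2,P2)):
    k,l,s,ce=cv2.connectedComponentsWithStats(red(i))
    for j in range(1,k):
        if s[j,4]>60:
            q=p[l==j]; zt=np.percentile(q[:,2],90); t=q[q[:,2]>zt-.006]
            print(n,s[j],ce[j].round(1),'top z',zt.round(4),'c',t.mean(0).round(4),(t.max(0)-t.min(0)).round(3))
# table height & height map of clamp region
print('table z',np.median(P[240:245,290:310,2]))
# clamp base: region z>0.004
m=((P[...,2]>0.005)).astype(np.uint8); m[:,:318]=0; m[:230]=0;m[:,460:]=0;m[285:]=0
cnt=max(cv2.findContours(m,0,2)[0],key=cv2.contourArea); print('clamp',cv2.minAreaRect(cnt),cv2.boundingRect(cnt))
xy=P[m>0]; r=cv2.minAreaRect(xy[:,:2].astype(np.float32)); print(r)
# tray
m=((P[...,2]>0.001)).astype(np.uint8); m[:, :200]=0;m[:,292:]=0;m[:185]=0;m[262:]=0
cnt=max(cv2.findContours(m,0,2)[0],key=cv2.contourArea); print('tray',cv2.minAreaRect(cnt))
g=P[m>0]; print(cv2.minAreaRect(g[:,:2].astype(np.float32)))
cv2.imwrite('pics/topc.png',cv2.resize(im[225:290,310:465,::-1],None,fx=5,fy=5,interpolation=cv2.INTER_CUBIC))
cv2.imwrite('pics/scc.png',cv2.resize(im2[170:260,325:445,::-1],None,fx=6,fy=6,interpolation=cv2.INTER_CUBIC))
E
```

```text
top [427  36   5  22  79] [429.3  46.8] top z 0.209 c [ 0.8263 -0.16    0.2069] [0.033 0.007 0.009]
top [326 179  29  29 662] [340.  192.8] top z 0.0664 c [ 0.5907 -0.0131  0.0709] [0.249 0.064 0.824]
top [336 241  22  21 365] [346.8 250.9] top z 0.0606 c [ 0.4797 -0.0273  0.0635] [0.128 0.071 0.829]
scene [275  56  14  10 108] [281.2  60.8] top z 0.0893 c [ 1.4588 -0.4753  0.0885] [0.055 0.042 0.013]
scene [208  68  36  23 483] [222.1  79.2] top z 0.0871 c [ 1.4385 -0.179   0.0948] [1.599 0.779 0.57 ]
scene [312 187  23  17 319] [322.7 195.3] top z 0.0676 c [ 0.5824 -0.0049  0.0724] [0.726 0.596 0.59 ]
scene [351 211  18  13 192] [359.2 217.3] top z 0.0619 c [ 0.478  -0.0256  0.0603] [0.041 0.04  0.008]
table z -0.0017577938711467733
clamp ((387.40576171875, 255.85621643066406), (135.17190551757812, 39.64829635620117), 2.2906100749969482) (320, 234, 136, 44)
((0.4460676908493042, -0.10980157554149628), (0.26576200127601624, 0.14922961592674255), 89.7954330444336)
tray ((245.71446228027344, 224.3741912841797), (67.7813491821289, 56.41429901123047), 10.784297943115234)
((0.489834189414978, 0.16229867935180664), (0.3035665452480316, 0.20171137154102325), 16.081510543823242)
```

View pics/topc.png

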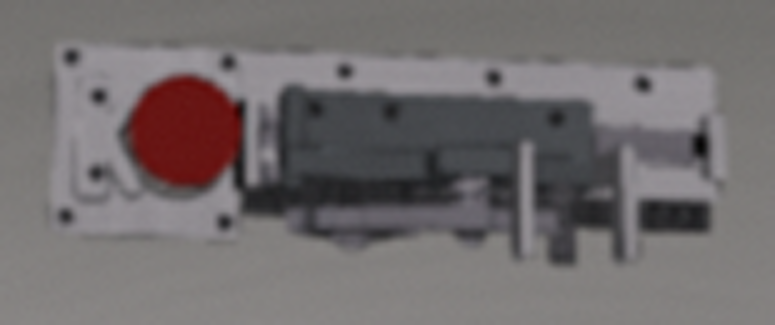

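The crop shows the base plate's outline (corners about (62,45), (712,70), (52,235)), the two well walls at crop columns 525 and 628, with the bar between them at (563,235), and the cap centred at (186,130).

```bash
python3 - <<'E'
from h import *
c=env.get_calibration('top'); c2=env.get_calibration('scene')
f=lambda x,y:(310+x/5-.4,225+y/5-.4)
print('jar',ray(c,346.8,250.9,.06),ray(c2,359.2,215,.06))
for z in (.0,.012):
  a,b,e,g=[ray(c,*f(*p),z) for p in ((62,45),(712,70),(55,235),(238,238))]
  print(z,a,b,e,g,np.degrees(np.arctan2(*(a-b)[:2])),np.degrees(np.arctan2(*(g-e)[:2])))
for p,z in (((525,145),.092),((519,258),.092),((634,260),.092),((563,262),.067),((525,200),.092),((628,205),.092),((563,235),.067)): print(p,ray(c,*f(*p),z))
D=np.load('top0.npz'); P=pts(c,D['d'])
for u,v in ((415,262),(435,263),(423,272),(422,270),(380,246),(335,268)): print(u,v,P[v,u])
# tray
d=P[...,2]; m=(cv2.inRange(D['im'],(0,0,0),(255,255,255))>0)
g=cv2.cvtColor(D['im'],cv2.COLOR_RGB2HSV)[190:262:6,205:290:6]; print(g[...,2]); 
E
```

```text
jar [ 0.48016156 -0.02771077  0.06      ] [ 0.48372757 -0.03078737  0.06      ]
0.0 [0.52235603 0.0195824  0.        ] [ 0.51815544 -0.24577412  0.        ] [0.44521588 0.02076342 0.        ] [ 0.44572455 -0.05259137  0.        ] 0.9069165660501737 179.6027008326264
0.012 [0.52031541 0.01963344 0.012     ] [ 0.5161718  -0.24212341  0.012     ] [0.4442217  0.02079844 0.012     ] [ 0.44472347 -0.05156126  0.012     ] 0.9069165660502018 179.60270083262637
(525, 145) [ 0.47389561 -0.14866902  0.092     ]
(519, 258) [ 0.43328022 -0.14535449  0.092     ]
(634, 260) [ 0.43352636 -0.18650583  0.092     ]
(563, 262) [ 0.43412959 -0.166881    0.067     ]
(525, 200) [ 0.45402861 -0.14809803  0.092     ]
(628, 205) [ 0.45309362 -0.18513876  0.092     ]
(563, 235) [ 0.4440284  -0.16720591  0.067     ]
415 262 [ 0.45887155 -0.14925492  0.09061597]
435 263 [ 0.45808826 -0.18577087  0.0889302 ]
423 272 [ 0.44333106 -0.16867211  0.06695965]
422 270 [ 0.44696252 -0.1669288   0.06701345]
380 246 [ 0.49527409 -0.09467844  0.02984294]
335 268 [ 0.45200312 -0.00759158  0.01145379]
[[103 103 104 104 104 102 106 104 104 103 104 104 104 105 104]
 [105 105 103  55 156  76 100 103 106 105 106 105 105 105 104]
 [108 108 107 104 162  95 108 106 105  96  79  90 106 107 107]
 [108 109 101 108  77  71 107 106 104 105 106 105 106  75 109]
 [109 109  90 104 106 106 102 105 108 107 105 105 104 103 109]
 [114 112  48 105 104 106 103 104 104 105 104 103 101 114 112]
 [116 114  92 105 105 107 107 107 106 106 107 105 103 116 115]
 [116 113 105 102 103 105 102 104 105 107 110 109  83 116 116]
 [120  95 104 105 102 102 103 105 102 104 106 107  84 119 120]
 [122  92  96  99 103 103 104 103 105 106 106 108 119 123 120]
 [124 123 123 124 122 104  97 103 105 103 105 105 126 123 121]
 [123 126 124 127 127 127 127 125 126 127 120  87 124 122 123]]
```

View pics/scc.png

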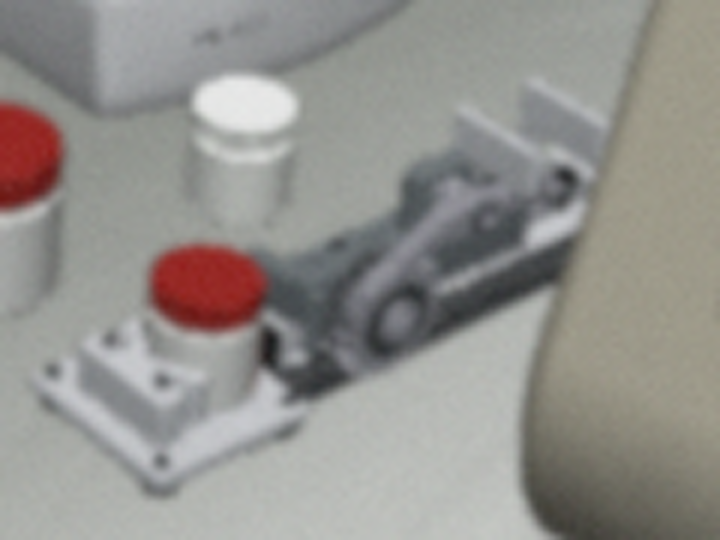

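The second crop shows the lever with the wheel below it, both well walls, and the jar between V jaw and pad. Now moving to a hover over the well with the fingers closed.

Emit:
carry_out([
  [[0, 0, -8.5], [4.4, -3.2, 0.4], 255],
  [[0, 0, -17], [8.9, -6.3, 0.8], 255],
  [[0, 0, -25.5], [13.4, -9.5, 1.1], 255],
  [[0, 0, -34], [17.8, -12.7, 1.5], 255],
  [[0, 0, -42.5], [22.3, -15.8, 1.9], 255],
  [[0, 0, -51], [26.7, -19, 2.3], 255],
  [[0, 0, -59.5], [31.2, -22.2, 2.6], 255],
  [[0, 0, -67.6], [35.6, -25.3, 3.0], 255],
], force=30)

```text
clock: 1.1
tcp_pos: [0.4504, -0.1659, 0.201]
orientation: [0.0, 0.71, 0.704, -0.0]
wrist_force: [0.1, -1.6, -0.2]
finger_gap: 0.0003
grip_force: 0.0
```

```bash
cat > look.py <<'E'
from h import *
import sys
s=env.get_state(); print({k:np.round(s[k],4) for k in ('clock','tcp_pos','orientation','wrist_force','finger_gap')})
c,im,d=grab('wrist'); n=sys.argv[1]; cv2.imwrite(f'pics/{n}.png',im[...,::-1]); np.savez(n+'.npz',im=im,d=d,**c); print(c['origin'],c['orientation'])
E
python3 look.py w1
```

```text
{'clock': np.float64(1.1), 'tcp_pos': array([ 0.4504, -0.1659,  0.201 ]), 'orientation': array([ 0.000e+00,  7.097e-01,  7.045e-01, -1.000e-04]), 'wrist_force': array([ 0.0607, -1.5903, -0.2427]), 'finger_gap': np.float64(0.0003)}
[ 0.45145948 -0.08324737  0.34442275] [ 9.86701071e-01 -1.62508346e-01  3.92825638e-04 -3.44677350e-03]
```

View pics/w1.png

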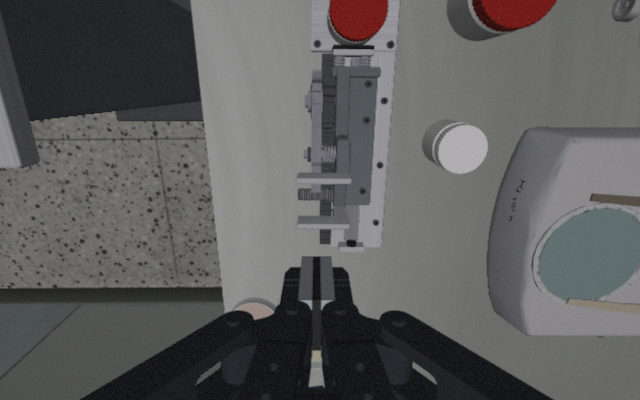

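The wrist picture shows the two well walls as bars at rows 178 and 222 (columns 298–350), the knurled bar at (310,194), the jar's cap at (358,10) and the closed fingertips at (317,258).

```bash
python3 - <<'E'
from h import *
D=np.load('w1.npz'); im=D['im']; c={k:D[k] for k in ('fx','fy','cx','cy','origin','orientation')}; P=pts(c,D['d'])
for u in (305,330,342):
    print(u,[(v,*np.round(P[v,u]*1000).astype(int)) for v in range(168,234,3)])
for nm,(x0,x1,y0,y1),lo,hi in (('wall f',(285,360,165,188),.084,.1),('wall b',(285,360,210,235),.084,.1),('bar',(290,325,186,203),.055,.075)):
    q=P[y0:y1,x0:x1]; m=(q[...,2]>lo)&(q[...,2]<hi); v,u=np.nonzero(m); t=q[m]
    print(nm,len(t),'cols',u.min()+x0,u.max()+x0,'rows',np.percentile(v,[3,50,97])+y0,'xyz',np.percentile(t,[3,50,97],axis=0).round(4).tolist())
    z={'w':.092,'b':.069}[nm[0]]
    for r in np.percentile(v,[2,98])+y0: print('  ray',ray(c,324,r,z).round(4))
    print('  cols',ray(c,u.min()+x0,np.median(v)+y0,z).round(4),ray(c,u.max()+x0,np.median(v)+y0,z).round(4))
cv2.imwrite('pics/w1c.png',cv2.resize(im[165:255,285:400,::-1],None,fx=6,fy=6,interpolation=cv2.INTER_CUBIC))
# edges of plate for yaw
for v in range(60,240,30): 
    row=im[v,375:410].mean(-1); print(v,np.argmin(np.diff(row))+375)
E
```

```text
305 [(168, np.int64(440), np.int64(-161), np.int64(1)), (171, np.int64(440), np.int64(-164), np.int64(1)), (174, np.int64(442), np.int64(-147), np.int64(82)), (177, np.int64(443), np.int64(-148), np.int64(91)), (180, np.int64(443), np.int64(-149), np.int64(93)), (183, np.int64(443), np.int64(-152), np.int64(93)), (186, np.int64(439), np.int64(-180), np.int64(2)), (189, np.int64(442), np.int64(-164), np.int64(66)), (192, np.int64(442), np.int64(-166), np.int64(69)), (195, np.int64(442), np.int64(-168), np.int64(70)), (198, np.int64(442), np.int64(-171), np.int64(69)), (201, np.int64(439), np.int64(-197), np.int64(0)), (204, np.int64(439), np.int64(-200), np.int64(0)), (207, np.int64(439), np.int64(-203), np.int64(0)), (210, np.int64(439), np.int64(-207), np.int64(0)), (213, np.int64(439), np.int64(-210), np.int64(1)), (216, np.int64(442), np.int64(-184), np.int64(77)), (219, np.int64(442), np.int64(-184), np.int64(84)), (222, np.int64(442), np.int64(-185), np.int64(89)), (225, np.int64(442), np.int64(-186), np.int64(92)), (228, np.int64(442), np.int64(-189), np.int64(92)), (231, np.in
[... 2445 characters left out ...]
.4763, -0.1476, 0.0936]]
  ray [ 0.457  -0.1459  0.092 ]
  ray [ 0.457  -0.1521  0.092 ]
  cols [ 0.4367 -0.1488  0.092 ] [ 0.4774 -0.1491  0.092 ]
wall b 467 cols 297 349 rows [220. 224. 228.] xyz [[0.4371, -0.1889, 0.0847], [0.4563, -0.1856, 0.0918], [0.4755, -0.1844, 0.0936]]
  ray [ 0.457  -0.1821  0.092 ]
  ray [ 0.4571 -0.1889  0.092 ]
  cols [ 0.4358 -0.1853  0.092 ] [ 0.4767 -0.1856  0.092 ]
bar 334 cols 298 324 rows [187. 193. 199.] xyz [[0.4366, -0.1726, 0.0655], [0.4475, -0.1669, 0.0689], [0.4575, -0.1617, 0.0705]]
  ray [ 0.4575 -0.1609  0.069 ]
  ray [ 0.4575 -0.1722  0.069 ]
  cols [ 0.4359 -0.1668  0.069 ] [ 0.4575 -0.167   0.069 ]
60 395
90 392
120 389
150 388
180 384
210 382
```

View pics/w1c.png

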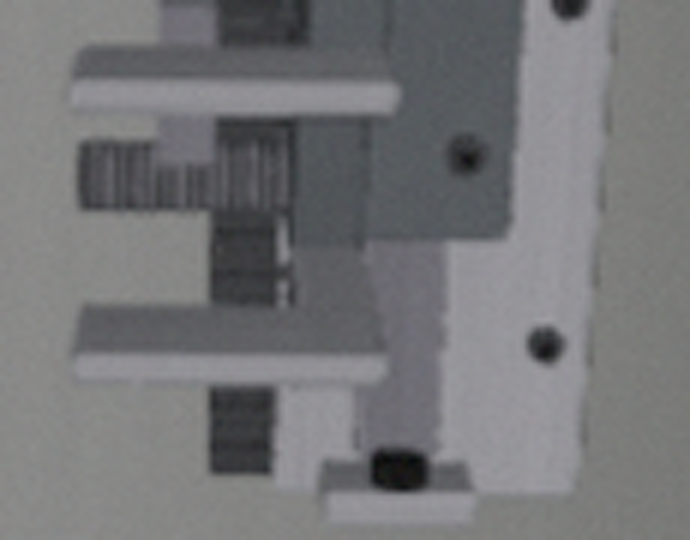

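The crop confirms it: the faces that look at the camera are the walls' +y faces. The well's inner faces are therefore at y ≈ -0.152 and -0.1845, and the bar's axis at y ≈ -0.167, x ≈ 0.451, top z ≈ 0.069. Descending to above the walls.

Emit:
carry_out([
  [[0, 0, -0.5], [-0.1, -0.1, 2], 255],
  [[0, 0, -0.5], [-0.1, -0.1, 4], 255],
  [[0, 0, -0.5], [-0.1, -0.1, 6], 255],
  [[0, 0, -0.5], [-0.1, -0.1, 8], 255],
  [[0, 0, -0.5], [-0.1, -0.1, 9.2], 255],
  [[0, 0, -0.5], [-0.1, -0.1, 9.2], 255],
  [[0, 0, -0.5], [-0.1, -0.1, 9.2], 255],
  [[0, 0, -0.5], [-0.1, -0.1, 9.2], 255],
])

```text
clock: 2.15
tcp_pos: [0.4494, -0.1689, 0.1101]
orientation: [0.001, 0.708, 0.706, 0.0]
wrist_force: [0.4, 0.0, 0.0]
finger_gap: -0.0001
grip_force: 0.0
```

```bash
python3 look.py w2
```

```text
{'clock': np.float64(2.15), 'tcp_pos': array([ 0.4494, -0.1689,  0.1101]), 'orientation': array([8.000e-04, 7.084e-01, 7.059e-01, 2.000e-04]), 'wrist_force': array([0.3822, 0.0392, 0.0315]), 'finger_gap': np.float64(-0.0001)}
[ 0.44988315 -0.08620208  0.25340936] [ 9.86642896e-01 -1.62889087e-01 -6.13545641e-04 -1.60158985e-03]
```

View pics/w2.png

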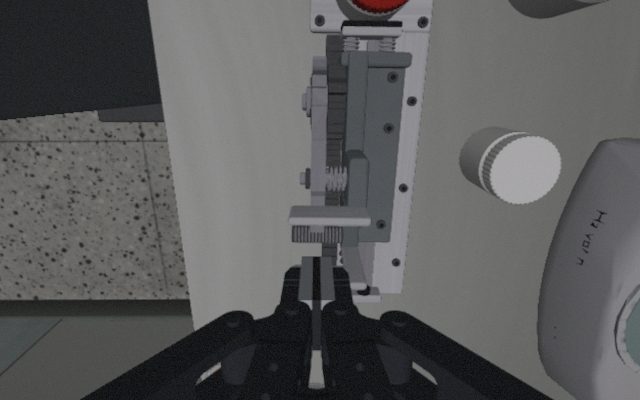

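The wrist picture shows the fingertips (row 257, columns 303–333) just above the well, with the front wall at rows 207–225 and the bar at row 235, roughly in line.

```bash
python3 - <<'E'
from h import *
D=np.load('w2.npz'); c={k:D[k] for k in ('fx','fy','cx','cy','origin','orientation')}; P=pts(c,D['d'])
for u in (308,328): print(u,[(v,*np.round(P[v,u]*1000,1).tolist()) for v in range(206,290,3)])
print([(u,*np.round(P[265,u]*1000).tolist()) for u in range(296,342,3)])
print([(u,*np.round(P[222,u]*1000).tolist()) for u in range(285,376,5)])
E
```

```text
308 [(206, 445.6, -147.9, 75.4), (209, 445.7, -147.9, 80.0), (212, 445.8, -147.8, 84.9), (215, 445.9, -147.7, 89.9), (218, 445.9, -148.7, 91.2), (221, 445.9, -149.5, 93.5), (224, 445.9, -151.5, 92.6), (227, 445.2, -163.8, 66.7), (230, 445.3, -165.1, 68.1), (233, 445.3, -166.4, 69.5), (236, 445.2, -168.5, 69.2), (239, 445.2, -170.3, 69.3), (242, 443.5, -204.2, 0.9), (245, 443.4, -207.0, 0.5), (248, 443.4, -209.7, 0.5), (251, 443.4, -211.7, 1.9), (254, 443.4, -214.8, 1.1), (257, 446.3, -157.5, 116.4), (260, 446.4, -157.4, 119.3), (263, 446.4, -157.3, 122.3), (266, 446.5, -157.5, 124.5), (269, 446.5, -157.7, 126.7), (272, 446.6, -158.0, 128.5), (275, 446.6, -157.6, 131.7), (278, 446.7, -157.9, 133.4), (281, 446.7, -158.1, 135.3), (284, 446.8, -157.8, 138.0), (287, 446.8, -157.1, 141.1)]
328 [(206, 456.5, -147.8, 75.6), (209, 456.3, -147.8, 80.4), (212, 456.2, -147.9, 85.0), (215, 456.0, -147.9, 89.3), (218, 455.9, -147.9, 93.5), (221, 455.9, -149.9, 92.5), (224, 455.9, -151.2, 93.2), (227, 457.0, -164.4, 65.3), (230, 456.9, -165.1, 68.4), (233, 456.9, -166.6, 69.1), (236, 456.8, -168.0,
[... 786 characters left out ...]
26, 454.0, -157.0, 124.0), (329, 455.0, -158.0, 123.0), (332, 457.0, -158.0, 123.0), (335, 461.0, -185.0, 74.0), (338, 463.0, -185.0, 74.0), (341, 465.0, -186.0, 72.0)]
[(285, 425.0, -187.0, 0.0), (290, 437.0, -150.0, 92.0), (295, 439.0, -150.0, 93.0), (300, 442.0, -150.0, 94.0), (305, 444.0, -150.0, 93.0), (310, 447.0, -150.0, 94.0), (315, 449.0, -150.0, 93.0), (320, 452.0, -150.0, 92.0), (325, 454.0, -150.0, 93.0), (330, 457.0, -150.0, 93.0), (335, 459.0, -150.0, 94.0), (340, 462.0, -151.0, 92.0), (345, 464.0, -150.0, 94.0), (350, 467.0, -150.0, 93.0), (355, 469.0, -150.0, 94.0), (360, 472.0, -150.0, 94.0), (365, 474.0, -151.0, 92.0), (370, 477.0, -151.0, 92.0), (375, 491.0, -175.0, 32.0)]
```

Emit:
carry_out([
  [[0, 0, 0], [0.0, 0, 0.8], 255],
  [[0, 0, 0], [0.0, 0, 1.6], 255],
  [[0, 0, 0], [0.0, 0, 2.4], 255],
  [[0, 0, 0], [0.0, 0, 3.1], 255],
  [[0, 0, 0], [0.2, 0, 3.1], 255],
  [[0, 0, 0], [0.4, 0, 3.1], 255],
  [[0, 0, 0], [0.5, 0, 3.1], 255],
  [[0, 0, 0], [0.5, 0, 3.1], 255],
])

```text
clock: 3.2
tcp_pos: [0.449, -0.1641, 0.0785]
orientation: [0.001, 0.708, 0.706, -0.0]
wrist_force: [0.1, -3.5, -1.4]
finger_gap: -0.0002
grip_force: 1.3
```

Emit:
carry_out([
  [[0, 0, 0], [0.02, 0, 0], 255],
  [[0, 0, 0], [0.05, 0, 0], 255],
  [[0, 0, 0], [0.05, 0, 0], 255],
  [[0, 0, 0], [0.07, 0, 0], 255],
  [[0, 0, 0], [0.08, 0, 0], 255],
  [[0, 0, 0], [0.1, 0, 0], 255],
  [[0, 0, 0], [0.1, 0, 0], 255],
  [[0, 0, 0], [0.1, 0, 0], 255],
])

```text
clock: 4.2
tcp_pos: [0.449, -0.1639, 0.0785]
orientation: [0.001, 0.709, 0.706, -0.001]
wrist_force: [-1.1, -6.5, -1.6]
finger_gap: -0.0
grip_force: 3.3
```

Emit:
carry_out([
  [[0, 0, 0], [0.04, 0, 0], 255],
  [[0, 0, 0], [0.08, 0, 0], 255],
  [[0, 0, 0], [0.12, 0, 0], 255],
  [[0, 0, 0], [0.16, 0, 0], 255],
  [[0, 0, 0], [0.2, 0, 0], 255],
  [[0, 0, 0], [0.25, 0, 0], 255],
  [[0, 0, 0], [0.25, 0, 0], 255],
  [[0, 0, 0], [0.25, 0, 0], 255],
])

```text
clock: 5.2
tcp_pos: [0.449, -0.1635, 0.0786]
orientation: [0.002, 0.709, 0.705, -0.003]
wrist_force: [-3.1, -13.0, -3.8]
finger_gap: 0.0003
grip_force: 6.9
```

Emit:
carry_out([
  [[0, 0, 0], [0.05, 0, 0], 255],
  [[0, 0, 0], [0.1, 0, 0], 255],
  [[0, 0, 0], [0.15, 0, 0], 255],
  [[0, 0, 0], [0.2, 0, 0], 255],
  [[0, 0, 0], [0.2, 0, 0], 255],
  [[0, 0, 0], [0.2, 0, 0], 255],
  [[0, 0, 0], [0.2, 0, 0], 255],
  [[0, 0, 0], [0.2, 0, 0], 255],
])

```text
clock: 6.2
tcp_pos: [0.4491, -0.1628, 0.0787]
orientation: [0.003, 0.709, 0.705, -0.004]
wrist_force: [-3.1, -17.3, -5.3]
finger_gap: 0.0001
grip_force: 9.0
```

Emit:
carry_out([
  [[0, 0, 0], [0.05, 0, 0], 255],
  [[0, 0, 0], [0.05, 0, 0.1], 255],
  [[0, 0, 0], [0.05, 0, 0.2], 255],
  [[0, 0, 0], [0.05, 0, 0.3], 255],
  [[0, 0, 0], [0.05, 0, 0.4], 255],
  [[0, 0, 0], [0.05, 0, 0.5], 255],
  [[0, 0, 0], [0.05, 0, 0.6], 255],
  [[0, 0, 0], [0.05, 0, 0.6], 255],
])

```text
clock: 7.2
tcp_pos: [0.4519, -0.1628, 0.0753]
orientation: [0.006, 0.709, 0.705, -0.002]
wrist_force: [-1.8, -14.2, 10.5]
finger_gap: -0.0001
grip_force: 7.5
```

Emit:
carry_out([
  [[0, 0, 0], [0.07, 0, 0], 255],
  [[0, 0, 0], [0.13, 0, 0], 255],
  [[0, 0, 0], [0.13, 0, 0.05], 255],
  [[0, 0, 0], [0.13, 0, 0.1], 255],
  [[0, 0, 0], [0.13, 0, 0.15], 255],
  [[0, 0, 0], [0.13, 0, 0.2], 255],
  [[0, 0, 0], [0.13, 0, 0.25], 255],
  [[0, 0, 0], [0.13, 0, 0.25], 255],
])

```text
clock: 8.2
tcp_pos: [0.453, -0.1628, 0.0737]
orientation: [0.007, 0.709, 0.705, -0.002]
wrist_force: [-2.3, -18.0, 12.2]
finger_gap: 0.0
grip_force: 8.9
```

Emit:
carry_out([
  [[0, 0, 0], [0.0, 0, 0.05], 255],
  [[0, 0, 0], [0, 0, 0.1], 255],
  [[0, 0, 0], [0, 0, 0.15], 255],
  [[0, 0, 0], [0, 0, 0.2], 255],
  [[0, 0, 0], [0, 0, 0.25], 255],
  [[0, 0, 0], [0, 0, 0.3], 255],
  [[0, 0, 0], [0, 0, 0.35], 255],
  [[0, 0, 0], [0, 0, 0.35], 255],
])

```text
clock: 9.2
tcp_pos: [0.4539, -0.1629, 0.0704]
orientation: [0.008, 0.709, 0.705, -0.001]
wrist_force: [-0.2, -16.7, 12.0]
finger_gap: 0.0001
grip_force: 8.6
```

Emit:
carry_out([
  [[0, 0, 0], [0.05, 0, 0.05], 255],
  [[0, 0, 0], [0.05, -0.05, 0.1], 255],
  [[0, 0, 0], [0.05, -0.1, 0.15], 255],
  [[0, 0, 0], [0.05, -0.15, 0.2], 255],
  [[0, 0, 0], [0.05, -0.2, 0.2], 255],
  [[0, 0, 0], [0.05, -0.2, 0.25], 255],
  [[0, 0, 0], [0.05, -0.2, 0.25], 255],
  [[0, 0, 0], [0.05, -0.2, 0.25], 255],
])

```text
clock: 10.2
tcp_pos: [0.4538, -0.1629, 0.0688]
orientation: [0.01, 0.709, 0.705, -0.0]
wrist_force: [2.9, -17.2, 13.9]
finger_gap: -0.0004
grip_force: 10.2
```

Emit:
carry_out([
  [[0, 0, 0], [0.03, 0, 0], 255],
  [[0, 0, 0], [0.04, 0, 0.03], 255],
  [[0, 0, 0], [0.04, 0, 0.06], 255],
  [[0, 0, 0], [0.04, 0, 0.09], 255],
  [[0, 0, 0], [0.04, 0, 0.12], 255],
  [[0, 0, 0], [0.04, 0, 0.15], 255],
  [[0, 0, 0], [0.04, 0, 0.15], 255],
  [[0, 0, 0], [0.04, 0, 0.15], 255],
])

```text
clock: 11.2
tcp_pos: [0.4538, -0.1629, 0.0676]
orientation: [0.01, 0.709, 0.705, -0.001]
wrist_force: [1.7, -17.7, 17.4]
finger_gap: -0.0003
grip_force: 10.1
```

Emit:
carry_out([
  [[0, 0, 0], [0.0, 0, 0.03], 255],
  [[0, 0, 0], [0.02, 0, 0.06], 255],
  [[0, 0, 0], [0.02, 0, 0.09], 255],
  [[0, 0, 0], [0.02, 0, 0.12], 255],
  [[0, 0, 0], [0.02, 0, 0.15], 255],
  [[0, 0, 0], [0.02, 0, 0.18], 255],
  [[0, 0, 0], [0.02, 0, 0.18], 255],
  [[0, 0, 0], [0.02, 0, 0.18], 255],
])

```text
clock: 12.2
tcp_pos: [0.4538, -0.163, 0.0661]
orientation: [0.01, 0.709, 0.705, -0.001]
wrist_force: [0.3, -18.6, 19.1]
finger_gap: 0.0001
grip_force: 11.7
```

Emit:
carry_out([
  [[0, 0, 0], [-0.02, 0, 0.05], 255],
  [[0, 0, 0], [-0.02, 0, 0.1], 255],
  [[0, 0, 0], [-0.02, 0, 0.15], 255],
  [[0, 0, 0], [-0.02, 0, 0.2], 255],
  [[0, 0, 0], [-0.02, 0, 0.25], 255],
  [[0, 0, 0], [-0.02, 0, 0.3], 255],
  [[0, 0, 0], [-0.02, 0, 0.35], 255],
  [[0, 0, 0], [-0.02, 0, 0.35], 255],
])

```text
clock: 13.2
tcp_pos: [0.4538, -0.163, 0.0626]
orientation: [0.01, 0.709, 0.705, -0.001]
wrist_force: [-0.1, -18.5, 20.4]
finger_gap: 0.0002
grip_force: 12.1
```

Emit:
carry_out([
  [[0, 0, 0], [-0.15, 0, -0.04], 255],
  [[0, 0, 0], [-0.3, 0, -0.08], 255],
  [[0, 0, 0], [-0.45, 0, -0.12], 255],
  [[0, 0, 0], [-0.6, 0, -0.16], 255],
  [[0, 0, 0], [-0.75, 0, -0.19], 255],
  [[0, 0, 0], [-0.9, 0, -0.2], 255],
  [[0, 0, 0], [-1.0, 0, -0.2], 255],
  [[0, 0, 0], [-1.0, 0, -0.2], 255],
])

```text
clock: 14.2
tcp_pos: [0.4512, -0.1661, 0.0616]
orientation: [0.004, 0.708, 0.706, 0.003]
wrist_force: [4.9, 0.9, 9.2]
finger_gap: -0.0002
grip_force: 4.4
```

Emit:
carry_out([
  [[0, 0, 0], [-0.1, 0.05, -0.02], 255],
  [[0, 0, 0], [-0.2, 0.1, -0.03], 255],
  [[0, 0, 0], [-0.3, 0.15, -0.04], 255],
  [[0, 0, 0], [-0.4, 0.15, -0.04], 255],
  [[0, 0, 0], [-0.5, 0.15, -0.04], 255],
  [[0, 0, 0], [-0.6, 0.15, -0.04], 255],
  [[0, 0, 0], [-0.7, 0.15, -0.04], 255],
  [[0, 0, 0], [-0.8, 0.15, -0.04], 255],
])

```text
clock: 15.2
tcp_pos: [0.4513, -0.1731, 0.0615]
orientation: [0.002, 0.708, 0.706, 0.003]
wrist_force: [3.0, 2.6, 10.1]
finger_gap: 0.0004
grip_force: 4.3
```

Emit:
carry_out([
  [[0, 0, 0], [0, 0, -0.03], 255],
  [[0, 0, 0], [0, 0, -0.06], 255],
  [[0, 0, 0], [0, 0, -0.08], 255],
  [[0, 0, 0], [-0.1, 0, -0.08], 255],
  [[0, 0, 0], [-0.2, 0, -0.08], 255],
  [[0, 0, 0], [-0.3, 0, -0.08], 255],
  [[0, 0, 0], [-0.4, 0, -0.08], 255],
  [[0, 0, 0], [-0.4, 0, -0.08], 255],
])

```text
clock: 16.2
tcp_pos: [0.4512, -0.1772, 0.0622]
orientation: [0.002, 0.708, 0.706, 0.002]
wrist_force: [3.5, 2.5, 9.4]
finger_gap: -0.0003
grip_force: 4.1
```

```bash
python3 look.py w3; python3 - <<'E'
from h import *
D=np.load('w3.npz'); c={k:D[k] for k in ('fx','fy','cx','cy','origin','orientation')}; P=pts(c,D['d'])
for u in (295,299,338,342): print(u,[(v,*np.round(P[v,u]*1000,1).tolist()) for v in range(222,262,3)])
E
```

```text
{'clock': np.float64(16.2), 'tcp_pos': array([ 0.4512, -0.1772,  0.0622]), 'orientation': array([0.002 , 0.708 , 0.7062, 0.0025]), 'wrist_force': array([3.5116, 2.462 , 9.4191]), 'finger_gap': np.float64(-0.0003)}
[ 0.45085522 -0.09467007  0.20563524] [ 0.9867609  -0.16214299 -0.00320855 -0.00151071]
295 [(222, 438.6, -176.2, 0.3), (225, 438.6, -178.0, 1.0), (228, 438.5, -180.3, 0.5), (231, 438.5, -182.2, 0.8), (234, 438.5, -184.1, 1.4), (237, 438.5, -185.9, 1.9), (240, 438.4, -188.4, 1.2), (243, 438.4, -190.4, 1.4), (246, 438.3, -193.0, 0.5), (249, 442.8, -159.1, 74.1), (252, 442.9, -159.1, 76.8), (255, 443.0, -159.1, 79.6), (258, 443.2, -158.8, 82.8), (261, 443.3, -159.0, 84.9)]
299 [(222, 444.5, -148.1, 71.0), (225, 444.5, -149.5, 70.9), (228, 441.1, -180.1, 1.0), (231, 450.9, -94.7, 205.6), (234, 441.0, -184.5, 0.4), (237, 441.1, -186.0, 1.7), (240, 441.0, -188.4, 1.1), (243, 440.9, -190.9, 0.5), (246, 440.9, -192.4, 1.6), (249, 444.4, -159.1, 74.1), (252, 444.5, -159.2, 76.7), (255, 444.6, -159.5, 78.8), (258, 444.7, -160.0, 80.5), (261, 444.8, -159.9, 83.1)]
338 [(222, 460.8, -148.0, 71.6), (225, 461.4, -152.6, 63.5), (228, 461.3, -153.3, 65.4), (231, 465.4, -177.7, 11.7), (234, 465.2, -178.6, 14.2), (237, 465.1, -179.7, 16.1), (240, 465.4, -183.4, 12.2), (243, 465.4, -185.2, 12.7), (246, 465.4, -186.7, 13.9), (249, 465.3, -187.7, 15.9), (252, 460.7, -159.6, 76.1), (255, 460.6, -159.7, 78.6), (258, 460.4, -159.9, 80.9), (261, 460.2, -159.6, 83.8)]
342 [(222, 462.4, -147.9, 71.8), (225, 462.5, -149.5, 71.1), (228, 462.6, -151.1, 70.6), (231, 466.5, -171.3, 26.7), (234, 466.5, -172.9, 27.2), (237, 466.5, -174.5, 27.7), (240, 466.4, -175.8, 29.0), (243, 466.4, -177.5, 29.2), (246, 466.3, -178.4, 31.2), (249, 466.4, -180.4, 30.9), (252, 462.4, -159.6, 76.0), (255, 462.2, -159.5, 79.0), (258, 462.0, -160.0, 80.6), (261, 461.8, -159.6, 83.9)]
```

View pics/w3.png

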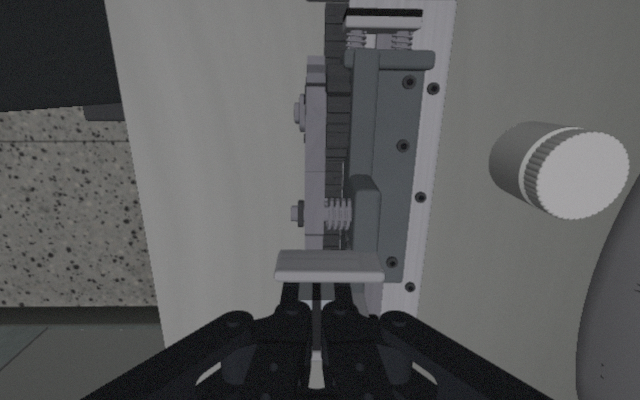

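The picture shows that the jaw has come back about 11 mm. The front wall is now at rows 252–280, and the pad with its springs is visible at (385,20), clear of the jar. Continuing back with a slightly lighter press.

Emit:
carry_out([
  [[0, 0, 0], [0, 0.05, -0.03], 255],
  [[0, 0, 0], [-0.2, 0.1, -0.05], 255],
  [[0, 0, 0], [-0.5, 0.1, -0.05], 255],
  [[0, 0, 0], [-0.8, 0.1, -0.05], 255],
  [[0, 0, 0], [-1.1, 0.1, -0.05], 255],
  [[0, 0, 0], [-1.4, 0.1, -0.05], 255],
  [[0, 0, 0], [-1.7, 0.1, -0.05], 255],
  [[0, 0, 0], [-2.0, 0.1, -0.05], 255],
])

```text
clock: 17.25
tcp_pos: [0.451, -0.1967, 0.0623]
orientation: [0.001, 0.708, 0.706, 0.002]
wrist_force: [-0.3, 1.8, 9.0]
finger_gap: 0.0001
grip_force: 4.0
```

Emit:
carry_out([
  [[0, 0, 0], [-0.3, 0, -0.02], 255],
  [[0, 0, 0], [-0.6, 0, -0.03], 255],
  [[0, 0, 0], [-0.9, 0, -0.03], 255],
  [[0, 0, 0], [-1.2, 0, -0.03], 255],
  [[0, 0, 0], [-1.5, 0, -0.03], 255],
  [[0, 0, 0], [-1.7, 0, -0.03], 255],
  [[0, 0, 0], [-1.9, 0, -0.03], 255],
  [[0, 0, 0], [-2.1, 0, -0.03], 255],
])

```text
clock: 18.25
tcp_pos: [0.4501, -0.2169, 0.062]
orientation: [-0.0, 0.708, 0.706, 0.002]
wrist_force: [0.9, 5.1, 6.4]
finger_gap: 0.0004
grip_force: 3.0
```

```bash
cat > wall.py <<'E'
from h import *
import sys
D=np.load(sys.argv[1]+'.npz'); c={k:D[k] for k in ('fx','fy','cx','cy','origin','orientation')}; P=pts(c,D['d'])
q=P[:,270:385].reshape(-1,3); m=(q[:,2]>.072)&(q[:,2]<.088)&(q[:,0]>.437)&(q[:,0]<.476)&(q[:,1]<-.14)
h,e=np.histogram(q[m,1],np.arange(-.25,-.14,.001)); print([(round(a,3),n) for a,n in zip(e,h) if n>15])
E
python3 look.py w4; python3 wall.py w4; python3 wall.py w3
```

```text
{'clock': np.float64(18.25), 'tcp_pos': array([ 0.4501, -0.2169,  0.062 ]), 'orientation': array([-1.000e-04,  7.079e-01,  7.063e-01,  2.000e-03]), 'wrist_force': array([0.9284, 5.1158, 6.419 ]), 'finger_gap': np.float64(0.0004)}
[ 0.45031866 -0.13473965  0.20562952] [ 0.98694966 -0.16101907 -0.00141716 -0.00110223]
[(np.float64(-0.231), np.int64(57)), (np.float64(-0.211), np.int64(138)), (np.float64(-0.21), np.int64(505)), (np.float64(-0.207), np.int64(75)), (np.float64(-0.206), np.int64(357)), (np.float64(-0.194), np.int64(1047)), (np.float64(-0.193), np.int64(486)), (np.float64(-0.192), np.int64(56)), (np.float64(-0.191), np.int64(57)), (np.float64(-0.19), np.int64(63)), (np.float64(-0.189), np.int64(55)), (np.float64(-0.188), np.int64(55)), (np.float64(-0.187), np.int64(60)), (np.float64(-0.186), np.int64(69)), (np.float64(-0.185), np.int64(77)), (np.float64(-0.184), np.int64(92)), (np.float64(-0.183), np.int64(95)), (np.float64(-0.182), np.int64(100)), (np.float64(-0.181), np.int64(109)), (np.float64(-0.18), np.int64(120)), (np.float64(-0.179), np.int64(109)), (np.float64(-0.178
[... 847 characters left out ...]
nt64(112)), (np.float64(-0.16), np.int64(1367)), (np.float64(-0.159), np.int64(180)), (np.float64(-0.158), np.int64(50)), (np.float64(-0.157), np.int64(57)), (np.float64(-0.156), np.int64(42)), (np.float64(-0.155), np.int64(59)), (np.float64(-0.154), np.int64(48)), (np.float64(-0.153), np.int64(62)), (np.float64(-0.152), np.int64(62)), (np.float64(-0.151), np.int64(70)), (np.float64(-0.15), np.int64(81)), (np.float64(-0.149), np.int64(91)), (np.float64(-0.148), np.int64(96)), (np.float64(-0.147), np.int64(99)), (np.float64(-0.146), np.int64(106)), (np.float64(-0.145), np.int64(107)), (np.float64(-0.144), np.int64(106)), (np.float64(-0.143), np.int64(94)), (np.float64(-0.142), np.int64(106))]
```

Front wall is now at y -0.1935, so the jaw is back about 45.5 mm, at its stop. Letting the pawl drop.

Emit:
carry_out([
  [[0, 0, 0], [-0.1, 0, 0], 255],
  [[0, 0, 0], [-0.1, 0, -0.1], 255],
  [[0, 0, 0], [-0.1, 0, -0.3], 255],
  [[0, 0, 0], [-0.1, 0, -0.6], 255],
  [[0, 0, 0], [-0.1, 0, -0.9], 255],
  [[0, 0, 0], [0.1, 0, -1.2], 255],
  [[0, 0, 0], [0.3, 0, -1.5], 255],
  [[0, 0, 0], [0.3, 0, -1.5], 255],
])

```text
clock: 19.3
tcp_pos: [0.4492, -0.2154, 0.0761]
orientation: [0.0, 0.708, 0.706, -0.0]
wrist_force: [-0.6, 0.3, -0.7]
finger_gap: 0.0003
grip_force: 0.0
```

Emit:
carry_out([
  [[0, 0, 0], [0, 0, -1], 255],
  [[0, 0, 0], [0, 0, -2.5], 255],
  [[0, 0, 0], [0, 0, -4], 255],
  [[0, 0, 0], [0, 0, -5.5], 255],
  [[0, 0, 0], [0, 0, -7], 255],
  [[0, 0, 0], [0, 0, -8], 255],
  [[0, 0, 0], [0, 0, -8], 255],
  [[0, 0, 0], [0, 0, -8], 255],
])

```text
clock: 20.3
tcp_pos: [0.4489, -0.2152, 0.1556]
orientation: [-0.0, 0.708, 0.706, -0.0]
wrist_force: [0.5, 0.4, -0.1]
finger_gap: 0.0004
grip_force: 0.0
```

```bash
python3 look.py w5; python3 wall.py w5; python3 - <<'E'
from h import *
D=np.load('w5.npz'); c={k:D[k] for k in ('fx','fy','cx','cy','origin','orientation')}; P=pts(c,D['d'])
# bar top height: between walls, -0.227<y<-0.199
q=P.reshape(-1,3); m=(abs(q[:,0]-.447)<.008)&(abs(q[:,1]+.213)<.012)&(q[:,2]>.05)&(q[:,2]<.08)
print(m.sum(),q[m].mean(0),np.percentile(q[m,2],[50,80,95]))
# jar by red cap
h=cv2.cvtColor(D['im'],cv2.COLOR_RGB2HSV); r=((h[...,0]<8)|(h[...,0]>172))&(h[...,1]>140)&(h[...,2]>50)
q=P[r]; q=q[(abs(q[:,2]-.061)<.006)&(q[:,0]<.53)]; print('cap',len(q),q.min(0),q.max(0))
# top camera jar, tray, vial
c,im,d=grab('top'); np.savez('top1.npz',im=im,d=d); 
h=cv2.cvtColor(im,cv2.COLOR_RGB2HSV); r=(((h[...,0]<8)|(h[...,0]>172))&(h[...,1]>140)&(h[...,2]>60)).astype(np.uint8)
k,l,s,ce=cv2.connectedComponentsWithStats(r)
for j in range(1,k):
    if s[j,4]>100: print(s[j],ce[j],ray(c,*ce[j],.06))
E
```

```text
{'clock': np.float64(20.3), 'tcp_pos': array([ 0.4489, -0.2152,  0.1556]), 'orientation': array([-4.000e-04,  7.083e-01,  7.059e-01, -1.000e-04]), 'wrist_force': array([ 0.493 ,  0.3761, -0.0941]), 'finger_gap': np.float64(0.0004)}
[ 0.44967101 -0.13263592  0.29898926] [ 9.86740453e-01 -1.62299595e-01  3.38788296e-04 -1.41617409e-03]
[(np.float64(-0.231), np.int64(313)), (np.float64(-0.23), np.int64(174)), (np.float64(-0.194), np.int64(234)), (np.float64(-0.193), np.int64(141)), (np.float64(-0.192), np.int64(20)), (np.float64(-0.191), np.int64(21)), (np.float64(-0.19), np.int64(21)), (np.float64(-0.189), np.int64(21)), (np.float64(-0.188), np.int64(22)), (np.float64(-0.187), np.int64(20)), (np.float64(-0.186), np.int64(31)), (np.float64(-0.185), np.int64(32)), (np.float64(-0.184), np.int64(45)), (np.float64(-0.183), np.int64(36)), (np.float64(-0.182), np.int64(46)), (np.float64(-0.181), np.int64(39)), (np.float64(-0.18), np.int64(49)), (np.float64(-0.179), np.int64(40)), (np.float64(-0.178), np.int64(46)), (np.float64(-0.177), np.int64(38)), (np.float64(-0.176), np.int64(42)), (np.float64(-0.175), np.int64(28)), (np.float64(-0.174), np.int64(38)), (np.float64(-0.173), np.int64(31)), (np.float64(-0.172), np.int64(32)), (np.float64(-0.171), np.int64(27)), (np.float64(-0.17), np.int64(25)), (np.float64(-0.169), np.int64(27)), (np.float64(-0.168), np.int64(25))]
353 [ 0.44743634 -0.21188795  0.06886658] [0.06910299 0.06983415 0.07031746]Traceback (most recent call last):
  File "<stdin>", line 8, in <module>
    return umr_minimum(a, axis, None, out, keepdims, initial, where)
ValueError: zero-size array to reduction operation minimum which has no identity
```

View pics/w5.png

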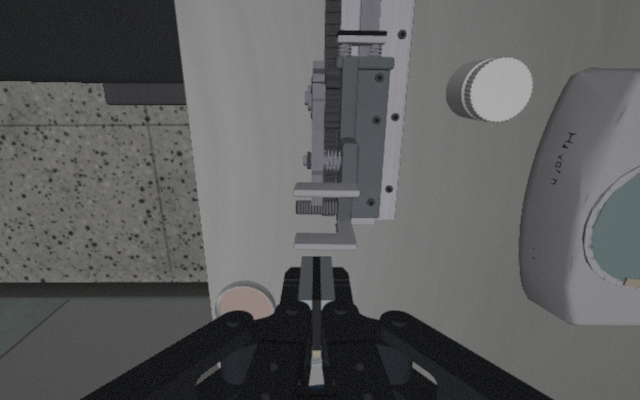

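The picture shows the jaw fully back with the bar level at (316,207) and its top at z 0.069, so the pawl is seated. Moving over the jar with the gripper open.

Emit:
carry_out([
  [[0, 0, 0], [2.4, 0.4, 0], 0],
  [[0, 0, 0], [5, 0.9, 0], 0],
  [[0, 0, 0], [8, 1.4, 0], 0],
  [[0, 0, 0], [11, 2.0, 0], 0],
  [[0, 0, 0], [14, 2.6, 0], 0],
  [[0, 0, 0], [17, 3.0, 0], 0],
  [[0, 0, 0], [18.7, 3.2, 0], 0],
  [[0, 0, 0], [18.7, 3.2, 0], 0],
])

```text
clock: 21.35
tcp_pos: [0.4816, -0.0278, 0.1556]
orientation: [-0.0, 0.708, 0.707, -0.0]
wrist_force: [0.0, -0.6, -0.7]
finger_gap: 0.0854
grip_force: 0.0
```

```bash
python3 look.py w6; cat > jar.py <<'E'
from h import *
import sys
def cap(im,c,P,z=.06,lo=.45,hi=.52):
    h=cv2.cvtColor(im,cv2.COLOR_RGB2HSV); r=(((h[...,0]<8)|(h[...,0]>172))&(h[...,1]>120)&(h[...,2]>40)).astype(np.uint8)
    k,l,s,ce=cv2.connectedComponentsWithStats(r)
    for j in range(1,k):
        if s[j,4]>100:
            q=P[l==j]; t=q[(abs(q[:,2]-np.percentile(q[:,2],80))<.004)]
            print(s[j],ce[j].round(1),'ray',ray(c,*ce[j],z).round(4),'top pts',t.min(0).round(4),t.max(0).round(4),np.median(t[:,2]).round(4))
D=np.load('w6.npz'); c={k:D[k] for k in ('fx','fy','cx','cy','origin','orientation')}; cap(D['im'],c,pts(c,D['d']))
c,im,d=grab('top'); np.savez('top1.npz',im=im,d=d); cap(im,c,pts(c,d))
g=cv2.resize(im[185:265,200:300,::-1],None,fx=6,fy=6,interpolation=cv2.INTER_CUBIC); cv2.imwrite('pics/tray.png',g)
E
python3 jar.py
```

```text
{'clock': np.float64(21.35), 'tcp_pos': array([ 0.4816, -0.0278,  0.1556]), 'orientation': array([-2.000e-04,  7.076e-01,  7.066e-01, -4.000e-04]), 'wrist_force': array([ 0.0472, -0.5695, -0.7433]), 'finger_gap': np.float64(0.0854)}
[0.48222478 0.05484261 0.29899123] [ 9.86697981e-01 -1.62563280e-01  2.66986321e-04 -4.50899503e-04]
[ 431  147   89   83 5670] [474.8 187.8] ray [ 0.5962 -0.014   0.06  ] top pts [ 0.5659 -0.0437  0.0637] [0.6237 0.015  0.0695] 0.0672
[ 289  177   57   57 2586] [317.  205.3] ray [ 0.4827 -0.0272  0.06  ] top pts [ 0.462  -0.049   0.0578] [ 0.5033 -0.0068  0.0632] 0.0612
[427  36   6  23 109] [429.3  47.5] ray [ 0.917  -0.1993  0.06  ] top pts [ 0.8108 -0.1636  0.2039] [ 0.844  -0.1559  0.2114] 0.2066
```

View pics/w6.png

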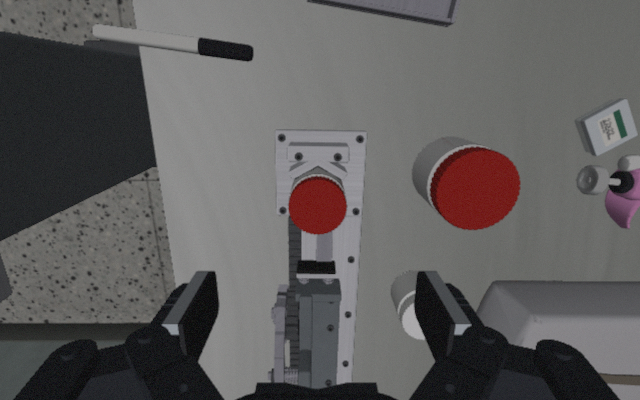

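View pics/tray.png

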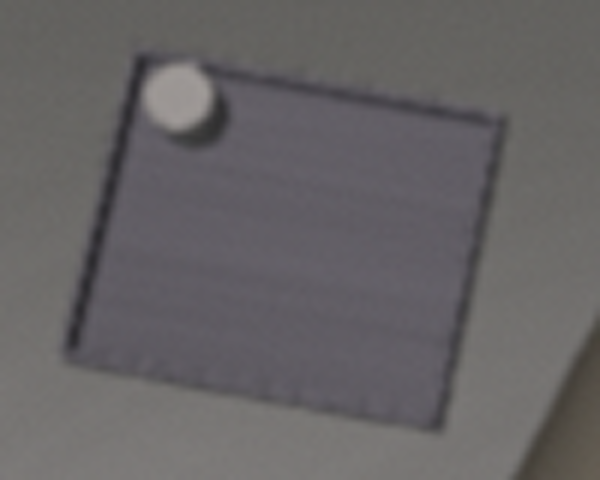

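The wrist picture shows the jar's cap at (317,205), centred between the open fingers (tips at (195,300) and (440,300)). The marker is well clear at (170,43), and the tray crop shows the corners (140,55), (505,120), (440,430), (68,355) with the vial at (180,98). Descending.

Emit:
carry_out([
  [[0, 0, 0], [0, 0.1, 2.5], 0],
  [[0, 0, 0], [0, 0.1, 5], 0],
  [[0, 0, 0], [0, 0.1, 7.5], 0],
  [[0, 0, 0], [0, 0.1, 10], 0],
  [[0, 0, 0], [0, 0.1, 12], 0],
  [[0, 0, 0], [0, 0.1, 13.3], 0],
  [[0, 0, 0], [0, 0.1, 13.3], 0],
  [[0, 0, 0], [0, 0.1, 13.3], 0],
])

```text
clock: 22.45
tcp_pos: [0.4834, -0.0289, 0.0236]
orientation: [0.0, 0.708, 0.706, 0.0]
wrist_force: [0.0, 0.4, 0.4]
finger_gap: 0.0855
grip_force: 0.0
```

Emit:
carry_out([
  [[0, 0, 0], [0, 0, 0], 60],
  [[0, 0, 0], [0, 0, 0], 90],
  [[0, 0, 0], [0, 0, 0], 110],
  [[0, 0, 0], [0, 0, 0], 130],
  [[0, 0, 0], [0, 0, 0], 150],
  [[0, 0, 0], [0, 0, 0], 255],
  [[0, 0, 0], [0, 0, 0], 255],
  [[0, 0, 0], [0, 0, 0], 255],
], force=30)

```text
clock: 23.45
tcp_pos: [0.4826, -0.0286, 0.0234]
orientation: [0.0, 0.708, 0.706, -0.0]
wrist_force: [-1.7, -0.4, 4.7]
finger_gap: 0.0432
grip_force: 30.3
```

```bash
python3 - <<'E'
from h import *
c=env.get_calibration('top')
f=lambda x,y:(200+(x+.5)/6-.5,185+(y+.5)/6-.5)
Z=.016
q=np.array([ray(c,*f(*p),Z) for p in ((140,55),(505,120),(440,430),(68,355))]); print(q.round(4), q.mean(0))
print([np.linalg.norm(q[i]-q[i-1]).round(4) for i in range(4)])
v=q[0]-q[1]; w=q[3]-q[2]; print('tray yaw from y', np.degrees(np.arctan2(-v[0],v[1])),np.degrees(np.arctan2(-w[0],w[1])))
print('vial',ray(c,*f(180,98),.035))
D=np.load('top1.npz'); P=pts(c,D['d']); print('floor z',np.median(P[225:240,235:265,2]),'table',np.median(P[240:250,282:290,2]))
s=env.get_state(); print(s['tcp_pos'],s['finger_gap'],s['grip_force'],s['wrist_force'])
E
```

```text
[[0.5978 0.2249 0.016 ]
 [0.5778 0.099  0.016 ]
 [0.4719 0.1161 0.016 ]
 [0.494  0.2412 0.016 ]] [0.53535713 0.17030944 0.016     ]
[np.float64(0.1051), np.float64(0.1275), np.float64(0.1072), np.float64(0.127)]
tray yaw from y -9.022911014818114 -10.012125676638128
vial [0.5783203  0.20606309 0.035     ]
floor z 0.001372735925239843 table -0.0017461739297139345
[ 0.48257759 -0.02858374  0.02340274] 0.04319594810551231 30.27947634458542 [-1.70206653 -0.35356237  4.73550704]
```

Emit:
carry_out([
  [[0, 0, 0], [0, 0, -0.5], 255],
  [[0, 0, 0], [0, 0, -1.5], 255],
  [[0, 0, 0], [0, 0, -3], 255],
  [[0, 0, 0], [0, 0, -4.5], 255],
  [[0, 0, 0], [0, 0, -6], 255],
  [[0, 0, 0], [0, 0, -7.5], 255],
  [[0, 0, 0], [0, 0, -8.5], 255],
  [[0, 0, 0], [0, 0, -9], 255],
])

```text
clock: 24.45
tcp_pos: [0.4831, -0.0285, 0.1138]
orientation: [0.0, 0.708, 0.706, 0.0]
wrist_force: [-0.2, -0.8, -1.8]
finger_gap: 0.0429
grip_force: 30.8
```

Emit:
carry_out([
  [[0, 0, 0], [1.5, 0.3, 0], 255],
  [[0, 0, 0], [4, 0.9, 0], 255],
  [[0, 0, 0], [7, 1.6, 0], 255],
  [[0, 0, 0], [10.5, 2.4, 0], 255],
  [[0, 0, 0], [14, 3.2, 0], 255],
  [[0, 0, 0], [17, 3.8, 0], 255],
  [[0, 0, 0], [18.9, 4.3, 0], 255],
  [[0, 0, 0], [18.9, 4.3, 0], 255],
])

```text
clock: 25.45
tcp_pos: [0.5263, 0.1618, 0.1124]
orientation: [-0.0, 0.707, 0.707, -0.0]
wrist_force: [0.3, -0.3, -1.3]
finger_gap: 0.0432
grip_force: 30.8
```

```bash
python3 - <<'E'
from h import *
s=env.get_state(); print(s['tcp_pos'],s['finger_gap'],s['grip_force'],s['wrist_force'])
c,im,d=grab('wrist'); P=pts(c,d)
g=im.copy(); cv2.imwrite('pics/w7.png',g[...,::-1])
q=P.reshape(-1,3)
r=(q[:,2]>-.01)&(q[:,2]<.045)&(q[:,1]>.1)&(q[:,1]<.26)&(q[:,0]>.45)&(q[:,0]<.62)
h,e=np.histogram(q[r,2],np.arange(-.01,.046,.003)); print(list(zip(e.round(3),h)))
m=((P[...,2]>.010)&(P[...,2]<.022)&(P[...,1]>.09)&(P[...,1]<.26)&(P[...,0]>.45)&(P[...,0]<.62))
t=P[m]; print(cv2.minAreaRect(t[:,:2].astype(np.float32)), len(t))
v=P[(P[...,2]>.028)&(P[...,2]<.042)&(P[...,1]>.17)&(P[...,1]<.24)&(P[...,0]>.54)&(P[...,0]<.61)]; print('vial',len(v),v.min(0) if len(v) else 0,v.max(0) if len(v) else 0)
E
```

```text
[0.52628941 0.16179842 0.1123727 ] 0.04322080579928562 30.83736777305603 [ 0.2681752  -0.31614902 -1.32006434]
[(np.float64(-0.01), np.int64(0)), (np.float64(-0.007), np.int64(0)), (np.float64(-0.004), np.int64(97)), (np.float64(-0.001), np.int64(19710)), (np.float64(0.002), np.int64(17918)), (np.float64(0.005), np.int64(812)), (np.float64(0.008), np.int64(312)), (np.float64(0.011), np.int64(301)), (np.float64(0.014), np.int64(1746)), (np.float64(0.017), np.int64(558)), (np.float64(0.02), np.int64(38)), (np.float64(0.023), np.int64(14)), (np.float64(0.026), np.int64(37)), (np.float64(0.029), np.int64(37)), (np.float64(0.032), np.int64(91)), (np.float64(0.035), np.int64(989)), (np.float64(0.038), np.int64(4)), (np.float64(0.041), np.int64(0))]
((0.5398319363594055, 0.1725403368473053), (0.12913796305656433, 0.11044143885374069), 80.86540985107422) 2740
vial 1129 [0.56974704 0.19508419 0.028256  ] [0.59316541 0.21823244 0.03833916]
```

View pics/w7.png

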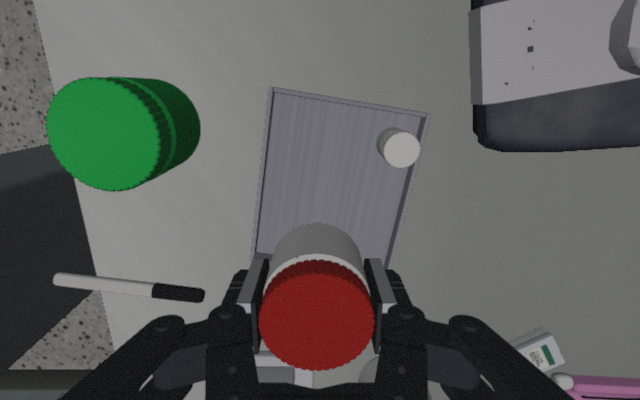

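The wrist picture shows the jar held upright at (318,300) over the tray's near half, with the vial clear at (400,148) and the marker at (130,287). Shifting slightly to the tray's centreline and lowering.

Emit:
carry_out([
  [[0, 0, 0], [0, 0.6, 0.5], 255],
  [[0, 0, 0], [0, 1.1, 2.5], 255],
  [[0, 0, 0], [0, 1.1, 4.5], 255],
  [[0, 0, 0], [0, 1.1, 6.5], 255],
  [[0, 0, 0], [0, 1.1, 8.2], 255],
  [[0, 0, 0], [0, 1.1, 9.2], 255],
  [[0, 0, 0], [0, 1.1, 9.4], 255],
  [[0, 0, 0], [0, 1.1, 9.4], 255],
])

```text
clock: 26.5
tcp_pos: [0.5379, 0.1601, 0.0193]
orientation: [0.0, 0.708, 0.706, 0.0]
wrist_force: [0.2, -0.3, -1.3]
finger_gap: 0.0431
grip_force: 30.8
```

Emit:
carry_out([
  [[0, 0, 0], [0, 0, 0.1], 255],
  [[0, 0, 0], [0, 0, 0.2], 255],
  [[0, 0, 0], [0, 0, 0.3], 255],
  [[0, 0, 0], [0, 0, 0.35], 255],
  [[0, 0, 0], [0, 0, 0.35], 255],
  [[0, 0, 0], [0, 0, 0.35], 255],
  [[0, 0, 0], [0, 0, 0.35], 255],
  [[0, 0, 0], [0, 0, 0.35], 255],
])

```text
clock: 27.5
tcp_pos: [0.5375, 0.1603, 0.0155]
orientation: [0.0, 0.708, 0.706, -0.0]
wrist_force: [0.6, -0.3, -1.7]
finger_gap: 0.0432
grip_force: 30.8
```

Not yet on the floor; lowering further in small steps.

Emit:
carry_out([
  [[0, 0, 0], [0, 0, 0.03], 255],
  [[0, 0, 0], [0, 0, 0.06], 255],
  [[0, 0, 0], [0, 0, 0.1], 255],
  [[0, 0, 0], [0, 0, 0.13], 255],
  [[0, 0, 0], [0, 0, 0.16], 255],
  [[0, 0, 0], [0, 0, 0.16], 255],
  [[0, 0, 0], [0, 0, 0.16], 255],
  [[0, 0, 0], [0, 0, 0.16], 255],
])

```text
clock: 28.5
tcp_pos: [0.5375, 0.1603, 0.0144]
orientation: [0.0, 0.708, 0.706, 0.0]
wrist_force: [-1.5, -0.8, 5.1]
finger_gap: 0.0428
grip_force: 31.4
```

Contact with the floor (Fz 5 N). Releasing with a partial opening, then rising.

Emit:
carry_out([
  [[0, 0, 0], [0, 0, -0.05], 120],
  [[0, 0, 0], [0, 0, -0.1], 110],
  [[0, 0, 0], [0, 0, -0.1], 90],
  [[0, 0, 0], [0, 0, -0.1], 80],
  [[0, 0, 0], [0, 0, -0.1], 80],
  [[0, 0, 0], [0, 0, -0.1], 80],
  [[0, 0, 0], [0, 0, -0.1], 80],
  [[0, 0, 0], [0, 0, -0.1], 80],
])

```text
clock: 29.5
tcp_pos: [0.5375, 0.1603, 0.0149]
orientation: [0.0, 0.708, 0.706, -0.0]
wrist_force: [-0.6, 0.5, 0.4]
finger_gap: 0.0586
grip_force: 0.0
```

Emit:
carry_out([
  [[0, 0, 0], [0, 0, -0.5], 80],
  [[0, 0, 0], [0, 0, -1.5], 80],
  [[0, 0, 0], [0, 0, -3], 80],
  [[0, 0, 0], [0, 0, -5], 80],
  [[0, 0, 0], [0, 0, -8], 80],
  [[0, 0, 0], [0, 0, -11], 80],
  [[0, 0, 0], [0, 0, -14], 80],
  [[0, 0, 0], [0, 0, -15], 80],
])

```text
clock: 30.5
tcp_pos: [0.5389, 0.1606, 0.168]
orientation: [0.001, 0.708, 0.706, 0.002]
wrist_force: [0.3, 0.1, -0.4]
finger_gap: 0.0585
grip_force: 0.0
```

```bash
python3 look.py w8; python3 - <<'E'
from h import *
D=np.load('w8.npz'); c={k:D[k] for k in ('fx','fy','cx','cy','origin','orientation')}; P=pts(c,D['d'])
h=cv2.cvtColor(D['im'],cv2.COLOR_RGB2HSV); r=((h[...,0]<8)|(h[...,0]>172))&(h[...,1]>120)&(h[...,2]>40)
q=P[r]; q=q[(q[:,1]>.1)&(q[:,0]<.6)]; t=q[q[:,2]>np.median(q[:,2])-.004]
A=np.c_[t[:,:2],np.ones(len(t))]; s=np.linalg.lstsq(A,t[:,2],rcond=None)[0]
print('cap',len(t),(t.min(0)+t.max(0))/2,np.median(t[:,2]),'slope',s[:2])
v=P[(P[...,2]>.030)&(P[...,2]<.042)&(P[...,1]>.19)&(P[...,1]<.23)&(P[...,0]>.565)&(P[...,0]<.61)]; print('vial',(v.min(0)+v.max(0))/2)
E
```

```text
{'clock': np.float64(30.5), 'tcp_pos': array([0.5389, 0.1606, 0.168 ]), 'orientation': array([0.0015, 0.7083, 0.7059, 0.0019]), 'wrist_force': array([ 0.3203,  0.1141, -0.3845]), 'finger_gap': np.float64(0.0585)}
[0.53885666 0.24307743 0.31142623] [ 0.98675948 -0.16216355 -0.00231749 -0.00182594]
cap 2251 [0.53795215 0.1914303  0.17993391] 0.052233676181830835 slope [0.60334459 1.16378177]
vial [0.5815882  0.20660642 0.03441252]
```

```bash
python3 - <<'E'
from h import *
D=np.load('w8.npz'); c={k:D[k] for k in ('fx','fy','cx','cy','origin','orientation')}; P=pts(c,D['d'])
h=cv2.cvtColor(D['im'],cv2.COLOR_RGB2HSV); r=((h[...,0]<8)|(h[...,0]>172))&(h[...,1]>120)&(h[...,2]>40)
t=P[r]; t=t[(abs(t[:,2]-.052)<.004)&(t[:,1]>.1)&(t[:,0]<.58)]
s=np.linalg.lstsq(np.c_[t[:,:2],np.ones(len(t))],t[:,2],rcond=None)[0]; m=(t.min(0)+t.max(0))/2
print('cap',len(t),m,'slope',s[:2])
d=m[:2]-[.540,.1725]; a=np.radians(9.3); off=np.array([d[0]*np.cos(a)-d[1]*np.sin(a),d[0]*np.sin(a)+d[1]*np.cos(a)]); print('in tray',off)
if np.abs(s[:2]).max()<.06 and abs(off[0])<.025 and abs(off[1])<.035: print(env.hand_in())
E
```

```text
cap 2179 [0.53795215 0.16086945 0.05133191] slope [ 0.00104777 -0.00822423]
in tray [-0.00014139 -0.01180862]
the job is handed in; nothing more can be done
None
```

I released the clamp, took the jar out and stood it upright in the steel tray, then handed the job in; no verdict came back. My last measurements have the jar about 12 mm from the tray's centre and within 0.01 rad of upright. Before I took the jar, the jaw was about 45.5 mm back with the pawl seated. The vial has not moved. I did not measure the marker or the little box again, but neither was touched.

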